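# Lock the tube mixer's rotor in its loading position

## Task

Lock the hand-cranked tube mixer for loading: turn its crank until the cross-hole in the rotor's bushing lines up with the leaning pin hole in the bearing housing, then take the lock pin out of its park block and push it through the housing and the bushing until its head sits on the housing. Let go of it there, and do not disturb the beaker, the carton and the bottle standing around.

Things in the scene. Friction and masses are not known exactly. Their poses are not given: they have to be found in the camera images.
- rotor (a joint): Horizontal rotor of the mixer, rad: 0 when its cross-hole is in line with the housing's pin hole; grows as the crank swings away from the robot. Range -0.7 to 1.8; stays where left (friction 0.06 N m, no spring). The crank arm points along the cross-hole: in line when the crank leans as the pin hole does. Brass bushing radius 21 mm, cross-hole 15 mm square, countersunk, right through.
- crank_grip (a point): Point on the axis of the crank's black handle (diameter 14 mm, 46 mm long, parallel to the rotor's axis, fixed to the arm), 1 mm outward of mid-length, 63 mm from the rotor's axis, 90 mm left (+y) of the pin hole. Local z points outward along the crank arm, y along the handle away from the stand. The arm (8 x 16 mm) begins 24 mm inward of the point and ends 8 mm above the handle's axis.
- bore_mouth (a point): Mouth of the pin hole in the flat top face (56 x 46 mm) of the housing of the fixed stand. Local z points out of the hole, 30 degrees from vertical, leaning to the robot's side; y parallel to the rotor's axis, to the crank. Hole 12.5 mm, chamfer 2 mm, wall 12 mm; rotor axis 34 mm down the hole, 95 mm above the worktop. Tubes ride on the rotor's far end, inner face 48 mm right (-y) of the hole.
- pin_head (a point): Centre of the black round head of the loose lock pin: head diameter 18 mm, 46 mm tall (23 mm either way of this point along the pin). Below it a steel shaft, diameter 10 mm, 52 mm long, with a 6 mm tapered tip. Local z runs from tip to head. Weight 40 to 85 g. It starts upright in the park block, head seated on the block.
- park_mouth (a point): Mouth of the upright hole (12.5 mm wide, 56 mm deep) in the fixed aluminium park block, 44 x 44 mm and 58 mm tall on a 64 mm square foot, top centre of the block.
- flask: Bystander: small glass beaker, 48 x 52 x 60 mm; origin at the centre of its underside.
- carton: Bystander: small white carton with a purple band, 55 x 115 x 55 mm; origin at the centre of its underside.
- medium: Bystander: small bottle with a blue cap, 46 mm across, 90 mm tall; origin at the centre of its underside.
- pin: The lock pin; its origin is the tip of the shaft, 75 mm from the centre of its head, 52 mm from the head's underside; z from tip to head.

How it is judged:
On the way:
1. the bushing's cross-hole is turned to the pin hole (within 0.3 rad) (value of joint rotor between -0.3 and 0.3 rad), for 0.2 s.
At the end, for the whole second after the job is handed in: The lock pin is released and at rest in the pin hole, through the housing and the bushing: its tip is at least 47 mm below the mouth (fully home is 52 mm) and the pin is within 0.12 rad of the hole's direction, the rotor within 0.25 rad of lined up (z of pin in the frame of bore_mouth below -0.047 m and distance between pin and bore_mouth below 0.056 m and angle between the z axis of pin_head and the z axis of bore_mouth, either way round below 0.12 rad and value of joint rotor between -0.25 and 0.25 rad and linear speed of pin below 0.02 m/s); the robot touches nothing.
It fails at once if a bystander (beaker, carton, bottle) is shifted by more than 30 mm (distance of any of flask, carton, medium from where it was at the start of the episode above 0.03 m).
It also fails if it takes over 56 s, if anything falls off the work surface, if the arm or the gripper's body presses on something with over 40 N, if the wrist force passes 120 N, or if a joint passes its speed limit or range.

## Robot

A 6-joint arm with a two-finger parallel gripper is mounted at the origin on a cart in front of the work surface, level with it; the furniture and walls round the work are solid. World frame = base frame: x ahead of the robot, y to its left, z up, the work surface at z = 0. Lengths are in m, angles in rad, forces in N, time in s.
With the tool pointing down it reaches from about 0.25 to 0.725 m from the base axis. Payload 4 kg.
Tool frame: the origin (TCP) lies midway between the tips of the shut fingers; the grasp point (between the pads) lies 19 mm behind it; y points along the fingers, x is the direction in which the jaws open and shut, and the axes are right-handed (so a half turn about y gives the same grasp; the last joint's range is limited). The gripper opens to 85 mm and grips with 20 to 120 N. Pads are 22 mm wide; open, the fingers measure 114 mm over their backs; the gripper's body (76 mm by 85 mm) begins 54 mm behind the grasp point. The pads swing forward as they close: fully open they stand 13 mm farther back than shut.
Start: joints at [1.172, 0.241, 0.005, 1.335, 0, 1.571], TCP at [0.194, 0.461, 0.231] pointing down, gripper open.
Joint ranges: [-2.72, 2.72], [-1.05, 1.87], [-1.09, 1.28], [-1.99, 2.15], [-1.42, 1.44], [-3.14, 3.14]. Speed limits (rad/s): [2.79, 2.79, 3.14, 3.14, 3.14, 3.14].

## Interface

Orientations are given as a unit quaternion [w, x, y, z].
In Python, from station import robot, read_camera, calibration, ticket gives the robot as it stands.
- The arm moves only by the tool send_rows, never from a script. Its argument "increments" is a list of rows, each a list of 2 entries, a list of its own where there are three numbers: the shift along the tool's x, y, z in cm, then the turn, a rotation vector about the tool's x, y, z in rad. In form: [[[tx, ty, tz], [wx, wy, wz]], ...]. A call has 1 to 5 rows; each row is the pose to reach, as a shift and turn from the pose measured when the call began, along the tool's axes at that moment; what a row does not reach only later rows make up. A row lasts 1/8 s, in which the tool goes at most 62.5 mm and 10.7 degrees, less where a joint would pass 70% of its speed; a pose out of reach is approached as far as the arm can. A call with a gripper value outside its range is refused whole. "gripper" is the opening in per cent of the stroke, from 0 (shut) to 100 (fully open), set as the call begins (left out, the last holds). The fingers move at their own pace and stop on an object; "newtons" is the grip in N (left out, the last holds). Time passes only in rows, so rows that repeat a pose let the fingers close. It gives the time, the measured TCP pose, the force and the opening at its end, in the units of the state.
- robot.get_obs(): the state, without advancing time (a new reading comes with each control period).
- read_camera(name): name is "scene" or "top" or "wrist"; returns (picture, depth): 480x640x3 uint8, blue, green, red; 480x640 float32, m along the optical axis (not along the pixel's ray), 0 where there is no reading.
- calibration(name): a dict with "fx", "fy", "cx", "cy" (pixels), "dist_coeffs" ([k1, k2, p1, p2, k3] as OpenCV has them; the pictures are not rectified), "R" (3x3) and "t" (3): a world point X has camera coordinates R X + t. Camera axes: x right, y down, z forward; pixel columns grow to the right and rows downward; lengths in m; the calibration is good to about 2 mm. A picture is of the moment at which its call begins: read the wrist's pose just before it. calibration takes no time and is no camera call; for the wrist camera it gives the pose at the moment of the call.
- ticket.sign_off(): hands the job in, once; it reports no verdict.
The state is a dict: "time": time; "joint_pos": joint angles; "qd": joint speeds; "joint_torque": joint torques, N m; "eef_pos": TCP position; "eef_rot": TCP orientation; "ft_force": force on the tool from outside, world axes, zero at the start; "moment": the same for the moment, N m; "finger_gap": opening from 0.0 (shut) to 1.0 (fully open).
Only numpy, scipy, OpenCV 4.12 (cv2) and the standard library are available. Lean on these libraries where they do the work, as an engineer would, in place of code of your own. Each camera call takes 0.05 s, during which the arm holds its last target.

## Working session

There is one attempt and no reset: what is moved stays moved. The work goes in short steps, Python scripts to look and compute and a tool call to move; the robot and the scene stay as the last step left them, time stands still between calls to the robot, and variables do not carry over. Pictures are saved under pics/ and viewed, and the job is handed in when it is done.

Besides the shell and the picture viewer there is one more tool, called after "Request:" by a JSON object that holds its "method" and its "body". send_rows: Moves the arm, as the interface text tells. Its arguments: {"type":"object","properties":{"increments":{"type":"array"},"gripper":{"type":"number"},"newtons":{"type":"number"}},"required":["increments"]}

```bash
mkdir -p pics; ls; python3 - <<'E'
from station import robot, read_camera, calibration, ticket
import cv2, numpy as np
o=robot.get_obs(); print({k:np.round(v,3).tolist() for k,v in o.items()})
for n in ["scene","top","wrist"]:
    c=calibration(n); print(n,{k:np.round(v,4).tolist() for k,v in c.items()})
    p,d=read_camera(n); cv2.imwrite(f"pics/{n}0.png",p); np.savez(f"{n}0.npz",p=p,d=d,**{k:np.array(v) for k,v in c.items()})
E
```

```text
pics
{'time': 0.0, 'joint_pos': [1.172, 0.241, 0.004, 1.335, 0.0, 1.571], 'qd': [-0.001, 0.001, 0.0, -0.001, -0.001, 0.0], 'joint_torque': [0.001, -37.232, 25.241, 0.017, -0.0, -0.0], 'eef_pos': [0.194, 0.46, 0.23], 'eef_rot': [-0.589, 0.59, 0.39, -0.392], 'ft_force': [0.639, -0.656, 0.511], 'moment': [0.001, -0.061, -0.02], 'finger_gap': 0.996}
scene {'fx': 451.7528, 'fy': 451.7528, 'cx': 317.8322, 'cy': 234.4215, 'dist_coeffs': [-0.0265, 0.0, 0.0, 0.0, 0.0], 'R': [[0.7552, -0.6555, 0.0013], [-0.4002, -0.4625, -0.7912], [0.5192, 0.597, -0.6116]], 't': [-0.4397, 0.2999, 0.7893]}
top {'fx': 439.8891, 'fy': 439.8891, 'cx': 321.2615, 'cy': 241.9713, 'dist_coeffs': [0.0069, 0.0, 0.0, 0.0, 0.0], 'R': [[-0.005, -1.0, -0.007], [-0.9944, 0.0057, -0.1053], [0.1053, 0.0064, -0.9944]], 't': [-0.0173, 0.5579, 0.9091]}
wrist {'fx': 347.0474, 'fy': 347.0474, 'cx': 317.6058, 'cy': 245.4214, 'dist_coeffs': [0.0104, 0.0, 0.0, 0.0, 0.0], 'R': [[0.3886, 0.9214, -0.0012], [0.8765, -0.3692, 0.3089], [0.2842, -0.1211, -0.9511]], 't': [-0.4989, -0.0406, 0.3802]}
```

View pics/scene0.png

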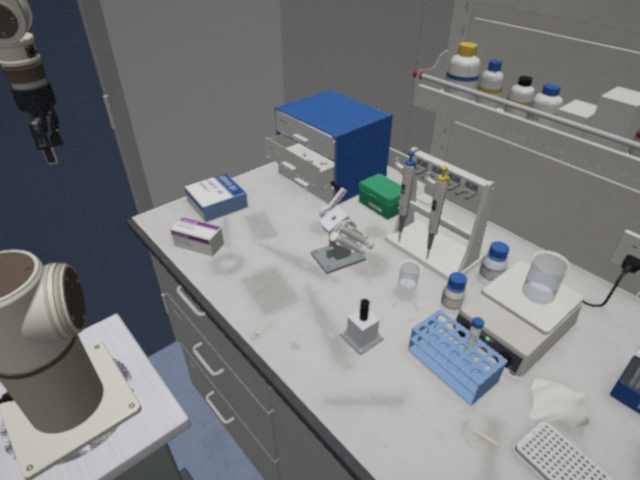

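View pics/top0.png

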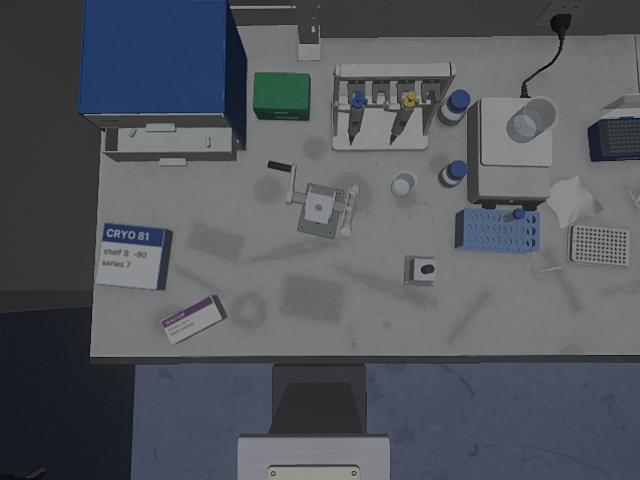

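View pics/wrist0.png

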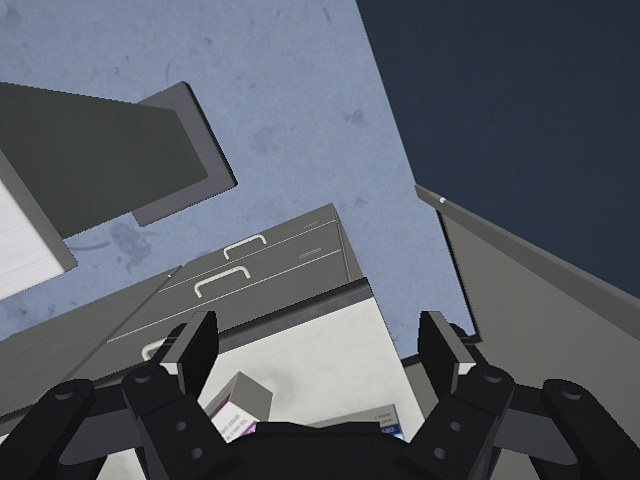

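The mixer is at top pixels (318,208), with its crank handle at (280,166) leaning away from the robot. The pin is at (427,268), the beaker at (403,183), the bottle at (453,173) and the carton at (192,318). I'll zoom in and compute world points.

```bash
cat > h.py <<'E'
import numpy as np, cv2
def load(n): return dict(np.load(n+".npz"))
def K(c): return np.array([[c['fx'],0,c['cx']],[0,c['fy'],c['cy']],[0,0,1.]])
def cloud(c):
    d=c['d']; h,w=d.shape
    uv=np.stack(np.meshgrid(np.arange(w),np.arange(h)),-1).reshape(-1,1,2).astype(float)
    n=cv2.undistortPoints(uv,K(c),c['dist_coeffs']).reshape(h,w,2)
    P=np.dstack([n*d[...,None],d])
    X=(P-c['t'])@c['R']; X[d<=0]=np.nan
    return X
def proj(c,X):
    return cv2.projectPoints(np.atleast_2d(X).astype(float),cv2.Rodrigues(c['R'])[0],c['t'].astype(float),K(c),c['dist_coeffs'])[0].reshape(-1,2)
E
python3 - <<'E'
from h import *
t=load("top0"); s=load("scene0")
cv2.imwrite("pics/topz.png",cv2.resize(t['p'][140:300,250:450],None,fx=4,fy=3.75,interpolation=cv2.INTER_CUBIC)[:600,:800])
cv2.imwrite("pics/scz.png",cv2.resize(s['p'][170:370,290:440],None,fx=4,fy=3,interpolation=cv2.INTER_CUBIC))
X=cloud(t)
for u,v in [(280,166),(285,167),(292,180),(294,195),(318,208),(310,220),(350,205),(345,230),(355,190),(427,268),(421,270),(412,260),(403,183),(453,173),(192,318)]:
    print(u,v,np.round(X[v,u],3))
X=cloud(s)
for u,v in [(364,310),(362,335),(335,190),(345,217)]: print('s',u,v,np.round(X[v,u],3))
E
```

```text
280 166 [0.69  0.056 0.149]
285 167 [0.689 0.047 0.147]
292 180 [0.668 0.035 0.131]
294 195 [0.644 0.033 0.105]
318 208 [ 0.617 -0.015  0.107]
310 220 [0.608 0.004 0.014]
350 205 [ 0.62  -0.077  0.118]
345 230 [ 0.57  -0.067  0.128]
355 190 [ 0.658 -0.09   0.083]
427 268 [ 0.498 -0.227  0.102]
421 270 [ 0.496 -0.224  0.062]
412 260 [ 0.518 -0.212  0.034]
403 183 [ 0.688 -0.2    0.016]
453 173 [ 0.69  -0.288  0.091]
192 318 [0.401 0.244 0.056]
s 364 310 [ 0.49  -0.238  0.091]
s 362 335 [ 0.475 -0.252  0.044]
s 335 190 [0.774 0.148 0.056]
s 345 217 [ 0.628 -0.04   0.134]
```

View pics/topz.png

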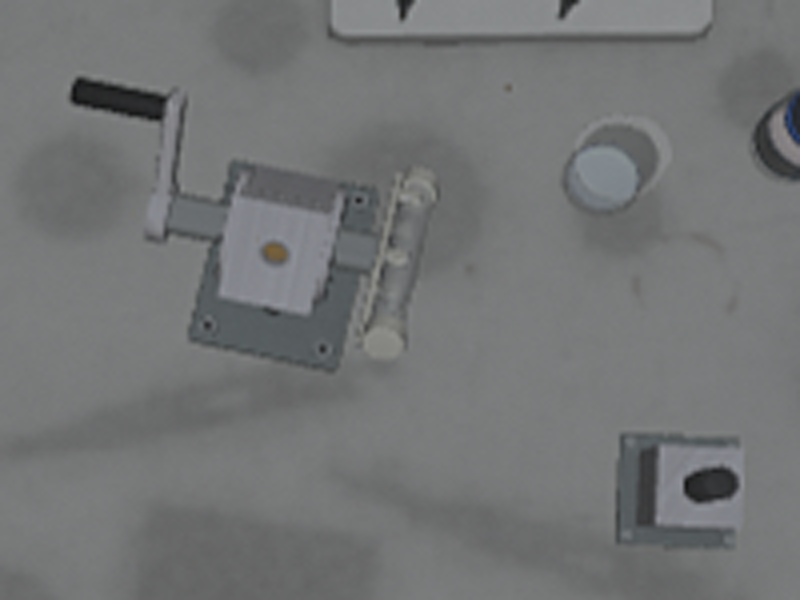

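View pics/scz.png

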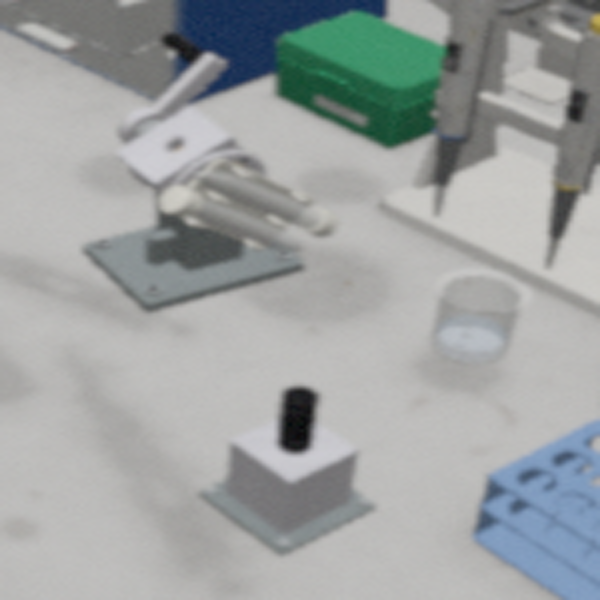

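```bash
python3 - <<'E'
from h import *
t=load("top0"); s=load("scene0")
def plane(P):
    P=P[~np.isnan(P).any(1)]
    for _ in range(5):
        c=P.mean(0); U,S,V=np.linalg.svd(P-c); n=V[2]*np.sign(V[2][2]); r=(P-c)@n
        P=P[np.abs(r)<max(2*np.std(r),.001)]
    return c,n,np.std(r),len(P)
for nm,c,poly in [("top",t,np.array([[240,208],[332,218],[312,305],[226,292]])/[4,3.75]+[250,140]),
              ("scene",s,np.array([[130,150],[190,115],[230,150],[160,180]])/[4,3]+[290,170])]:
    X=cloud(c); m=np.zeros((480,640),np.uint8); cv2.fillPoly(m,[np.round(poly).astype(int)],1)
    print(nm,m.sum(),[np.round(a,4) for a in plane(X[m>0])])
# black handle points
for nm,c,(u0,v0,u1,v1) in [("top",t,(264,158,293,174)),("scene",s,(328,178,343,192)),("pin_top",t,(418,260,440,278)),("pin_sc",s,(355,295,375,323))]:
    X=cloud(c)[v0:v1,u0:u1].reshape(-1,3); g=c['p'][v0:v1,u0:u1].max(2).reshape(-1)
    P=X[(g<60)&(X[:,2]>.03)]; 
    med=np.median(P,0); P=P[np.linalg.norm(P-med,axis=1)<.04]
    cc=P.mean(0);V=np.linalg.svd(P-cc)[2][0]; q=(P-cc)@V
    print(nm,len(P),cc.round(4),V.round(3),q.min().round(4),q.max().round(4), P.min(0).round(3),P.max(0).round(3))
# yellow dot centre
p=t['p'].astype(int)[195:220,305:332]; m=(p[...,2]-p[...,0]>25); v,u=np.nonzero(m); print("mouth px",u.mean()+305,v.mean()+195,len(u))
E
```

```text
top 577 [array([ 0.614 , -0.0167,  0.1236]), array([-0.4887,  0.1177,  0.8645]), np.float64(0.0012), np.int64(473)]
scene 312 [array([ 0.6124, -0.02  ,  0.1247]), array([-0.4912,  0.1034,  0.8649]), np.float64(0.0013), np.int64(251)]
top 151 [0.6911 0.0583 0.1458] [-0.228 -0.974  0.005] -0.0217 0.0222 [0.682 0.036 0.138] [0.701 0.08  0.151]
scene 40 [0.6884 0.0586 0.1465] [-0.229 -0.973 -0.006] -0.0179 0.0158 [0.682 0.044 0.142] [0.695 0.076 0.15 ]
pin_top 82 [ 0.4965 -0.2288  0.0965] [-0.058  0.218 -0.974] -0.0128 0.0322 [ 0.489 -0.238  0.065] [ 0.504 -0.223  0.108]
pin_sc 122 [ 0.4921 -0.2359  0.0896] [-0.095 -0.108 -0.99 ] -0.0171 0.026 [ 0.486 -0.241  0.063] [ 0.502 -0.227  0.106]
mouth px 318.42105263157896 206.68421052631578 19
```

```bash
python3 - <<'E'
from h import *
from scipy.optimize import least_squares
t=load("top0"); s=load("scene0")
z=np.array
a=np.array([.228,.974,0]);a/=np.linalg.norm(a)
h=np.array([-a[1],a[0],0]); zb=.5*h+np.cos(np.pi/6)*np.array([0,0,1]); xb=np.cross(a,zb)
print("a",a,"zb",zb,"xb",xb)
# mouth
uv=cv2.undistortPoints(np.array([[[318.6,207.0]]]),K(t),t['dist_coeffs']).ravel()
C=-t['R'].T@t['t']; ray=t['R'].T@np.r_[uv,1]
for c in ([.614,-.0167,.1236],[.6124,-.02,.1247]):
    c=np.array(c); print("mouth",(C+ray*((c-C)@zb)/(ray@zb)).round(4))
M=C+ray*(.1244-C[2])/ray[2]; print("mouth z",M)
# silhouettes
def hull(c,P): return cv2.convexHull(proj(c,P).astype(np.float32))
def mask(c,P,sc=4):
    q=hull(c,P).reshape(-1,2); return q
def cyl(c0,ax,r,L):
    ax=ax/np.linalg.norm(ax); u=np.cross(ax,[1,.3,.2]);u/=np.linalg.norm(u);v=np.cross(ax,u)
    th=np.linspace(0,2*np.pi,40,endpoint=False); ring=r*(np.cos(th)[:,None]*u+np.sin(th)[:,None]*v)
    return np.r_[c0+ring+ax*L/2,c0+ring-ax*L/2]
def cen(c,box):
    u0,v0,u1,v1=box; g=c['p'][v0:v1,u0:u1].max(2).astype(float)
    w=np.clip((110-g)/60,0,1); vv,uu=np.mgrid[v0:v1,u0:u1]
    return np.array([(uu*w).sum(),(vv*w).sum()])/w.sum(), w.sum()
def hc(c,P):
    m=cv2.moments(hull(c,P)); return np.array([m['m10'],m['m01']])/m['m00'], m['m00']
for nm,tb,sb,mk,x0 in [("pin",(418,260,438,276),(358,297,372,322),lambda p:cyl(np.r_[p,0.081] if len(p)==2 else p,z([0,0,1.]),.009,.046),z([.497,-.23,.081])),
                   ("handle",(264,158,290,172),(328,176,342,192),lambda p:cyl(p,a,.007,.046),z([.69,.058,.142]))]:
    for only in (("t","s"),("t",),("s",)):
        cams=[(t,tb)]*("t" in only)+[(s,sb)]*("s" in only)
        ob=[cen(c,b) for c,b in cams]
        f=lambda p:np.concatenate([hc(c,mk(p))[0]-o[0] for (c,b),o in zip(cams,ob)])
        st=x0 if len(only)==2 else x0[:2]
        if nm=="handle" and len(only)==1: continue
        r=least_squares(f,st,diff_step=1e-3)
        print(nm,only,r.x.round(4),"res px",r.fun.round(2),[ (o[1].round(),hc(c,mk(r.x))[1]) for (c,b),o in zip(cams,ob)])
        g=r.x
        if nm=="handle":
            R=M-.034*zb; d=g-R; rad=np.array([d@xb,d@a,d@zb]); print("rotor axis pt",R,"handle in bore frame",rad, "r",np.hypot(rad[0],rad[2]),"ang",np.arctan2(rad[0],rad[2]))
# print pic crops gray levels
E
```

```text
a [0.2279248  0.97367874 0.        ] zb [-0.48683937  0.1139624   0.8660254 ] xb [ 0.84323052 -0.19738866  0.5       ]
mouth [ 0.6157 -0.0161  0.1245]
mouth [ 0.6154 -0.0162  0.1259]
mouth z [ 0.6156769 -0.0161451  0.1244   ]
pin ('t', 's') [ 0.4971 -0.2313  0.0821] res px [ 0.05 -0.07 -0.08  0.01] [(np.float64(95.0), 113.42754073953256), (np.float64(140.0), 210.62508545210585)]
pin ('t',) [ 0.497  -0.2315] res px [ 0. -0.] [(np.float64(95.0), 113.10839163139462)]
pin ('s',) [ 0.498  -0.2307] res px [0. 0.] [(np.float64(140.0), 209.86809355253354)]
handle ('t', 's') [0.6901 0.0587 0.1506] res px [ 0.09 -0.12 -0.19  0.03] [(np.float64(160.0), 188.09348215186037), (np.float64(83.0), 94.62953008315526)]
rotor axis pt [ 0.63222943 -0.02001982  0.09495514] handle in bore frame [0.06108516 0.08989067 0.02895022] r 0.06759816164913617 ang 1.1282195918970914
```

```bash
cat >> h.py <<'E'
from scipy.spatial.transform import Rotation as Rot
a=np.array([.228,.974,0]);a/=np.linalg.norm(a)
hd=np.array([a[1],-a[0],0]); M=np.array([.6155,-.0161,.1248])
def tilt(phi,sgn): # tool leaning phi toward robot; y along -axis
    up=-np.sin(phi)*hd+np.cos(phi)*np.array([0,0,1]); x=sgn*(np.cos(phi)*hd+np.sin(phi)*np.array([0,0,1]))
    y=-up; return np.column_stack([x,y,np.cross(x,y)])
def goal(P,phi,sgn,grasp=True):
    from station import robot
    o=robot.get_obs(); q=o['eef_rot']; R=Rot.from_quat(np.r_[q[1:],q[0]]).as_matrix(); p=np.array(o['eef_pos'])
    G=tilt(phi,sgn); T=np.array(P)+(G[:,1]*.019 if grasp else 0)
    d=R.T@(T-p)*100; w=Rot.from_matrix(R.T@G).as_rotvec()
    print("t",round(o['time'],2),"pos",p.round(4),"gap",round(o['finger_gap'],3),"F",np.round(o['ft_force'],1),"q",np.round(o['joint_pos'],2)); print("shift cm",d.round(2),"turn",w.round(3), "goalTCP",T.round(4))
    return d,w
E
python3 - <<'E'
from h import *
from station import robot
q=robot.get_obs()['eef_rot'];R=Rot.from_quat(np.r_[q[1:],q[0]]).as_matrix();print(R.round(2))
for s in (1,-1): goal([.69,.059,.26],0,s)
E
```

```text
[[ 0.39 -0.   -0.92]
 [ 0.92 -0.    0.39]
 [-0.   -1.    0.  ]]
t 0.15 pos [0.194  0.4603 0.2306] gap 0.997 F [0.1 0.2 1.1] q [1.17 0.24 0.   1.34 0.   1.57]
shift cm [-17.72  -1.01 -61.29] turn [ 1.000e-03  1.402e+00 -1.000e-03] goalTCP [0.69  0.059 0.241]
t 0.15 pos [0.194  0.4603 0.2306] gap 0.997 F [0.1 0.2 1.1] q [1.17 0.24 0.   1.34 0.   1.57]
shift cm [-17.72  -1.01 -61.29] turn [-1.00e-03 -1.74e+00 -1.00e-03] goalTCP [0.69  0.059 0.241]
```

```bash
python3 - <<'E'
from h import *
for n in ("top0","scene0"):
    X=cloud(load(n)).reshape(-1,3)
    for (x0,x1) in [(.6,.66),(.66,.7),(.7,.74),(.74,.8)]:
        for z0,z1 in [(.03,.1),(.1,.2),(.2,.45)]:
            m=(X[:,0]>x0)&(X[:,0]<x1)&(X[:,2]>z0)&(X[:,2]<z1)&(X[:,1]<.4)&(X[:,1]>.085)
            if m.sum()>3: print(n,x0,x1,z0,z1,m.sum(),X[m,1].min().round(3))
E
```

```text
top0 0.7 0.74 0.03 0.1 522 0.153
top0 0.7 0.74 0.1 0.2 971 0.153
top0 0.74 0.8 0.03 0.1 2592 0.148
top0 0.74 0.8 0.1 0.2 1945 0.148
top0 0.74 0.8 0.2 0.45 2815 0.148
scene0 0.7 0.74 0.03 0.1 401 0.153
scene0 0.7 0.74 0.1 0.2 799 0.153
scene0 0.74 0.8 0.03 0.1 381 0.146
scene0 0.74 0.8 0.1 0.2 1459 0.146
scene0 0.74 0.8 0.2 0.45 797 0.147
```

Request:
{"method": "send_rows", "body": {"increments": [[[-2,-2,-6],[0,0.14,0]],[[-4,-2,-12],[0,0.3,0]],[[-6,-2,-18],[0,0.46,0]],[[-8,-2,-24],[0,0.6,0]],[[-10,-2,-30],[0,0.75,0]]], "gripper": 55, "newtons": 25}}

```text
time: 0.78
eef_pos: [0.4278, 0.2545, 0.2507]
eef_rot: [-0.691, 0.692, 0.146, -0.147]
ft_force: [1.1, 1.7, -0.1]
finger_gap: 0.546
```

```bash
python3 -c "
from h import *
goal([.69,.059,.24],0,1)"
```

```text
t 0.78 pos [0.4278 0.2545 0.2507] gap 0.546 F [ 1.1  1.7 -0.1] q [ 0.54  0.23  0.04  1.38 -0.    1.69]
shift cm [ 16.05   2.97 -28.5 ] turn [ 0.001  0.647 -0.001] goalTCP [0.69  0.059 0.221]
```

Request:
{"method": "send_rows", "body": {"increments": [[[3,0,-5.5],[0,0.13,0]],[[6,1,-11],[0,0.27,0]],[[9.5,2,-17],[0,0.4,0]],[[13,3,-23],[0,0.53,0]],[[16,3,-28.5],[0,0.647,0]]]}}

```text
time: 1.4
eef_pos: [0.6759, 0.0685, 0.2199]
eef_rot: [-0.702, 0.703, -0.083, 0.082]
ft_force: [1.2, 0.7, 0.5]
finger_gap: 0.551
```

```bash
python3 -c "
from h import *
goal([.69,.059,.1455],0,1)
from station import *
c=calibration('wrist');p,d=read_camera('wrist');cv2.imwrite('pics/w1.png',p)"
```

```text
t 1.4 pos [0.6759 0.0685 0.2199] gap 0.551 F [1.2 0.7 0.5] q [ 0.1   0.63  0.57  1.51 -0.    1.91]
shift cm [ 1.61  9.33 -0.58] turn [ 0.002 -0.004 -0.002] goalTCP [0.69   0.059  0.1265]
```

View pics/w1.png

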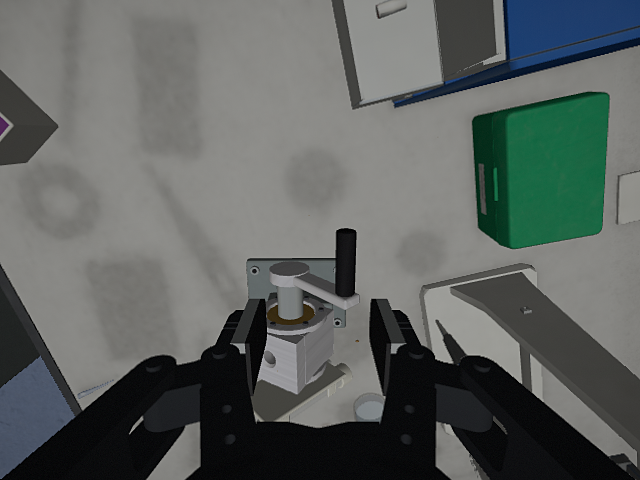

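The wrist view shows the handle upright in the picture at (346,262), parallel to the pads and slightly right of centre. This agrees with the 1.6 cm shift still to go. Next I descend and grip.

Request:
{"method": "send_rows", "body": {"increments": [[[1.6,1.0,-0.6],[0,0,0]],[[1.6,4,-0.6],[0,0,0]],[[1.6,8,-0.6],[0,0,0]],[[1.6,9.3,-0.6],[0,0,0]],[[1.6,9.3,-0.6],[0,0,0]]]}}

```text
time: 2.08
eef_pos: [0.6943, 0.0521, 0.1222]
eef_rot: [-0.7, 0.704, -0.087, 0.084]
ft_force: [-0.1, -0.4, -0.0]
finger_gap: 0.549
```

Request:
{"method": "send_rows", "body": {"increments": [[[0,0,0],[0,0,0]],[[0,0,0],[0,0,0]],[[0,0,0],[0,0,0]]], "gripper": 0, "newtons": 20}}

```text
time: 2.45
eef_pos: [0.6947, 0.0525, 0.1236]
eef_rot: [-0.7, 0.704, -0.086, 0.085]
ft_force: [-1.6, 1.0, 1.3]
finger_gap: 0.151
```

```bash
python3 -c "
from h import *
goal([.69,.059,.1455],0,1)
from station import *
c=calibration('wrist');p,d=read_camera('wrist');cv2.imwrite('pics/w2.png',p)"
```

```text
t 2.45 pos [0.6947 0.0525 0.1236] gap 0.151 F [-1.6  1.   1.3] q [ 0.08  0.7   0.44  1.32 -0.01  1.89]
shift cm [-0.61 -0.29  0.52] turn [ 0.006 -0.012 -0.001] goalTCP [0.69   0.059  0.1265]
```

View pics/w2.png

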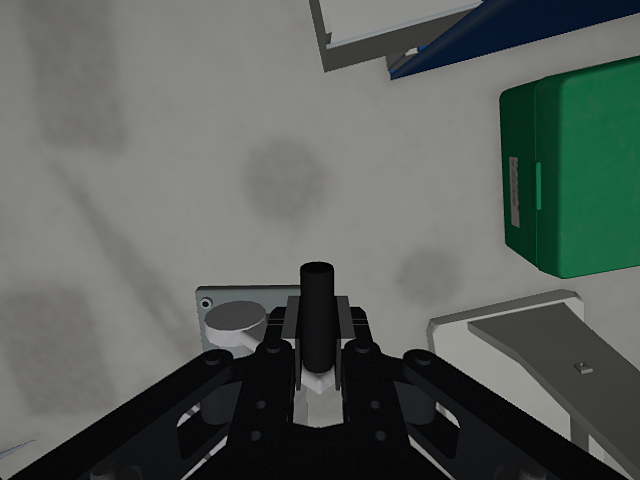

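The handle is gripped, centred at (317,300), with a gap of 0.15, or about 13 mm. Next I swing it towards the robot along its arc.

Request:
{"method": "send_rows", "body": {"increments": [[[-0.6,-0.5,0],[0,0,0]],[[-1.3,-0.9,0],[0,0,0]],[[-2.0,-1.2,0],[0,0,0]],[[-2.7,-1.45,0],[0,0,0]],[[-3.4,-1.6,0],[0,0,0]]]}}

```text
time: 3.12
eef_pos: [0.6657, 0.0594, 0.144]
eef_rot: [-0.7, 0.704, -0.082, 0.089]
ft_force: [5.3, -3.9, 6.0]
finger_gap: 0.152
```

```bash
python3 - <<'E'
from h import *
R=M-.034*np.r_[-.5*hd[:2],.866]
for th in (0,-.25,-.524):
    print(th); goal(R+.086*a+.063*(np.sin(th)*hd+np.cos(th)*np.array([0,0,1])),0,1)
E
```

```text
0
t 3.12 pos [0.6657 0.0594 0.144 ] gap 0.152 F [ 5.3 -3.9  6. ] q [ 0.09  0.62  0.35  1.3  -0.01  1.91]
shift cm [-1.47  0.45  0.09] turn [ 0.005 -0.013  0.011] goalTCP [0.6517 0.0638 0.1394]
-0.25
t 3.12 pos [0.6657 0.0594 0.144 ] gap 0.152 F [ 5.3 -3.9  6. ] q [ 0.09  0.62  0.35  1.3  -0.01  1.91]
shift cm [-3.03  0.63  0.07] turn [ 0.005 -0.013  0.011] goalTCP [0.6365 0.0673 0.1374]
-0.524
t 3.12 pos [0.6657 0.0594 0.144 ] gap 0.152 F [ 5.3 -3.9  6. ] q [ 0.09  0.62  0.35  1.3  -0.01  1.91]
shift cm [-4.63  1.26  0.05] turn [ 0.005 -0.013  0.011] goalTCP [0.621  0.0709 0.1309]
```

Request:
{"method": "send_rows", "body": {"increments": [[[-0.8,0.0,0],[0,0,0]],[[-1.6,0.2,0],[0,0,0]],[[-2.4,0.3,0],[0,0,0]],[[-3.2,0.5,0],[0,0,0]],[[-4.0,0.8,0],[0,0,0]]]}}

```text
time: 3.75
eef_pos: [0.6273, 0.0684, 0.1386]
eef_rot: [-0.7, 0.704, -0.081, 0.091]
ft_force: [0.7, -2.0, 8.6]
finger_gap: 0.159
```

```bash
python3 - <<'E'
from h import *
R=M-.034*np.r_[-.5*hd[:2],.866]
for th in (-.524,):
    print(th); goal(R+.086*a+.063*(np.sin(th)*hd+np.cos(th)*np.array([0,0,1])),0,1)
E
```

```text
-0.524
t 3.75 pos [0.6273 0.0684 0.1386] gap 0.159 F [ 0.7 -2.   8.6] q [ 0.11  0.54  0.21  1.22 -0.01  1.93]
shift cm [-0.68  0.76  0.1 ] turn [ 0.005 -0.014  0.015] goalTCP [0.621  0.0709 0.1309]
```

Request:
{"method": "send_rows", "body": {"increments": [[[-0.35,0.3,0],[0,0,0]],[[-0.7,0.6,0],[0,0,0]],[[-0.7,0.6,0],[0,0,0]]]}}

```text
time: 4.12
eef_pos: [0.619, 0.0703, 0.1335]
eef_rot: [-0.7, 0.704, -0.081, 0.09]
ft_force: [-2.8, -1.0, 8.3]
finger_gap: 0.155
```

```bash
python3 - <<'E'
from h import *
R=M-.034*np.r_[-.5*hd[:2],.866]
goal(R+.086*a+.063*(np.sin(-.524)*hd+np.cos(-.524)*np.array([0,0,1])),0,1)
from station import *
for n in ('scene','wrist','top'):
    c=calibration(n);p,d=read_camera(n);cv2.imwrite(f'pics/{n}3.png',p);np.savez(f"{n}3.npz",p=p,d=d,**{k:np.array(v) for k,v in c.items()})
A=cv2.imread('pics/scene3.png')[150:300,270:420];B=cv2.imread('pics/top3.png')[140:290,240:390]
cv2.imwrite('pics/c3.png',np.hstack([cv2.resize(A,(400,400),interpolation=2),cv2.resize(B,(400,400),interpolation=2)]))
E
```

```text
t 4.12 pos [0.619  0.0703 0.1335] gap 0.155 F [-2.8 -1.   8.3] q [ 0.12  0.53  0.17  1.2  -0.01  1.93]
shift cm [0.17 0.27 0.11] turn [ 0.005 -0.013  0.014] goalTCP [0.621  0.0709 0.1309]
```

View pics/c3.png

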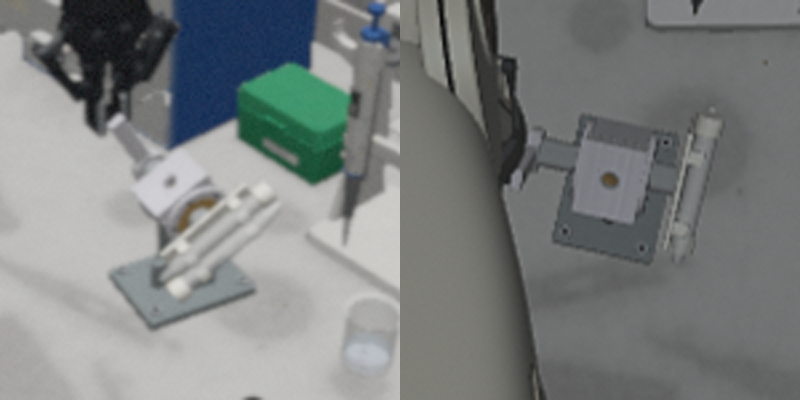

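View pics/wrist3.png

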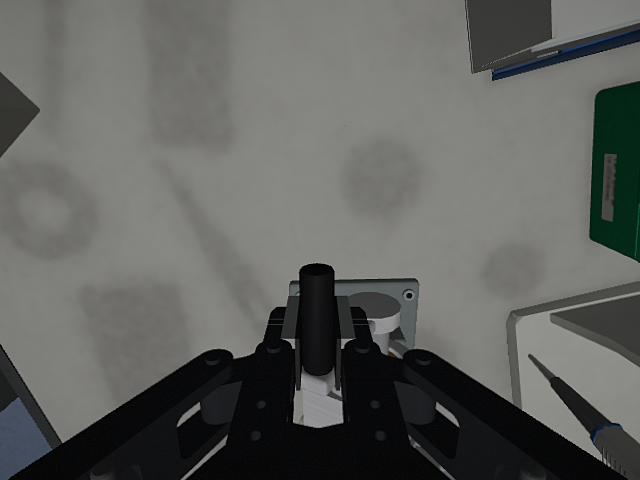

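Request:
{"method": "send_rows", "body": {"increments": [[[0,0,0],[0,0,0]],[[0,0,0],[0,0,0]],[[0,0,0],[0,0,0]]], "gripper": 45}}

```text
time: 4.65
eef_pos: [0.6184, 0.0704, 0.1328]
eef_rot: [-0.7, 0.704, -0.082, 0.09]
ft_force: [-0.0, -0.7, 0.0]
finger_gap: 0.449
```

Request:
{"method": "send_rows", "body": {"increments": [[[0,-3,0],[0,0,0]],[[0,-7,0],[0,0,0]],[[0,-12,0],[0,0,0]],[[-3,-13,-4],[0,0,0]],[[-8,-13,-9],[0,0,0]]]}}

```text
time: 5.28
eef_pos: [0.5255, 0.0072, 0.2631]
eef_rot: [-0.7, 0.704, -0.08, 0.09]
ft_force: [0.8, -0.4, -0.1]
finger_gap: 0.45
```

```bash
python3 - <<'E'
from h import *
goal([.4975,-.231,.18],0,1)
from station import *
for n in ('scene','wrist','top'):
    c=calibration(n);p,d=read_camera(n);cv2.imwrite(f'pics/{n}4.png',p);np.savez(f"{n}4.npz",p=p,d=d,**{k:np.array(v) for k,v in c.items()})
A=cv2.imread('pics/scene4.png')[150:300,270:420];B=cv2.imread('pics/top4.png')[140:290,240:390]
cv2.imwrite('pics/c4.png',np.hstack([cv2.resize(A,(400,400),interpolation=2),cv2.resize(B,(400,400),interpolation=2)]))
E
```

```text
t 5.28 pos [0.5255 0.0072 0.2631] gap 0.45 F [ 0.8 -0.4 -0.1] q [ 0.02  0.27  0.13  1.41 -0.01  1.83]
shift cm [  2.84  10.36 -23.75] turn [ 0.005 -0.012  0.015] goalTCP [ 0.4975 -0.231   0.161 ]
```

View pics/c4.png

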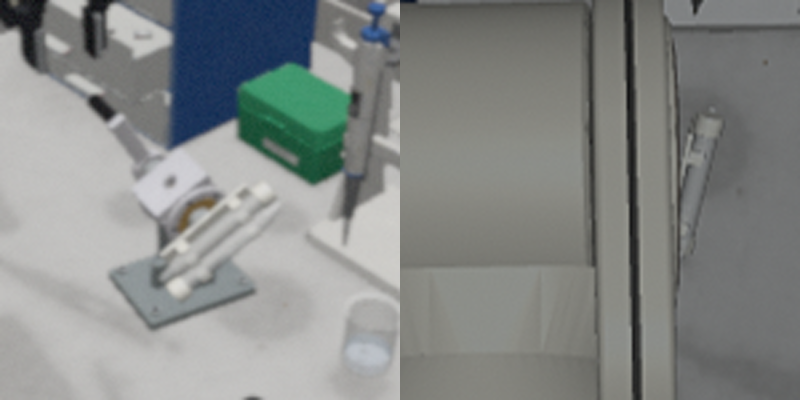

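View pics/wrist4.png

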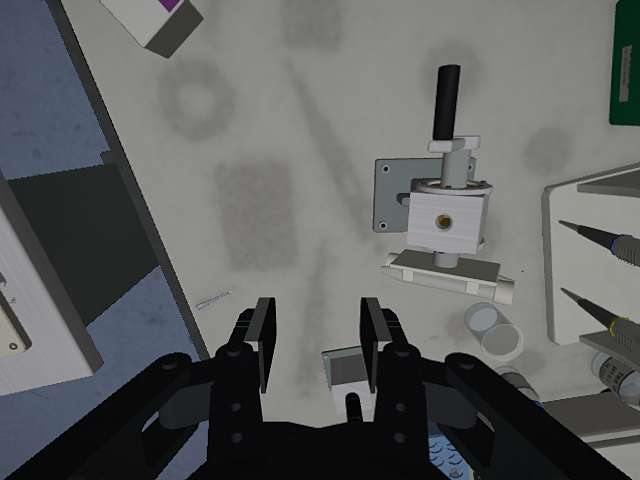

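The crank now leans towards the robot. In the wrist view the hole is at (444,221), the handle at (447,100) and the pin head at (352,403). I'll measure all three from here.

```bash
python3 - <<'E'
from h import *
w=load("wrist4"); X=cloud(w)
def plane(P):
    P=P[~np.isnan(P).any(1)]
    for _ in range(5):
        c=P.mean(0); V=np.linalg.svd(P-c)[2]; n=V[2]*np.sign(V[2][2]); r=(P-c)@n
        P=P[np.abs(r)<max(2*np.std(r),.0005)]
    return c,n,np.std(r),len(P)
m=np.zeros((480,640),np.uint8); cv2.fillPoly(m,[np.array([[414,200],[482,200],[478,246],[416,240]])],1); cv2.circle(m,(444,221),13,0,-1)
c,n,s,k=plane(X[m>0]); print("face",c.round(4),n.round(3),s,k)
C=-w['R'].T@w['t']
# hole centre
g=w['p'].astype(int)[205:238,428:462]; mk=(g[...,2]-g[...,0]>15); v,u=np.nonzero(mk); px=np.array([u.mean()+428,v.mean()+205]); 
e=cv2.fitEllipse(np.argwhere(mk)[:,::-1].astype(np.float32)) ; print("px",px,len(u),e)
def onpl(px,c,n):
    uv=cv2.undistortPoints(np.array(px,float).reshape(1,1,2),K(w),w['dist_coeffs']).ravel(); r=w['R'].T@np.r_[uv,1]
    return C+r*((c-C)@n)/(r@n)
print("mouth",onpl((444,221),c,n).round(4),onpl(px,c,n).round(4))
# handle
P=X[60:142,430:465].reshape(-1,3); gg=w['p'][60:142,430:465].max(2).ravel(); P=P[(gg<60)&(P[:,2]>.1)]
cc=P.mean(0);V=np.linalg.svd(P-cc)[2][0]*-1; q=(P-cc)@V; print("handle",len(P),cc.round(4),V.round(3),q.min(),q.max())
# fit cylinder r=.007 along a
from scipy.optimize import least_squares
V=np.array([V[0],V[1],0]) if abs(V[2])<.05 else V; V/=np.linalg.norm(V); V*=np.sign(V[1])
e1=np.cross(V,[0,0,1]);e1/=np.linalg.norm(e1);e2=np.cross(e1,V); Y=np.c_[(P-cc)@e1,(P-cc)@e2]
r=least_squares(lambda p:np.hypot(*(Y-p).T)-.007,[0,-.005],loss='soft_l1',f_scale=.001); H=cc+r.x[0]*e1+r.x[1]*e2
print("handle axis",H.round(4),V.round(3))
zb=n; Mo=onpl((444,221),c,n)
for Rr in (Mo-.034*zb, M-.034*np.r_[-.5*hd[:2],.866]):
    d=H-Rr; print("R",Rr.round(4),"u",d@hd,"z",d[2],"lean",np.arctan2(-(d@hd),d[2]),"r",np.hypot(d@hd,d[2]))
# pin
P=X[392:425,340:366].reshape(-1,3); gg=w['p'][392:425,340:366].max(2).ravel(); P=P[(gg<60)&(P[:,2]>.06)&(P[:,2]<.12)]; print("pin",len(P),P.mean(0).round(4),P.min(0).round(3),P.max(0).round(3))
if len(P)>10:
    r=least_squares(lambda p:np.minimum(np.abs(np.hypot(P[:,0]-p[0],P[:,1]-p[1])-.009),np.abs(P[:,2]-.104)),[.4975,-.231],loss='soft_l1',f_scale=.001);print(r.x)
E
```

```text
face [ 0.6189 -0.0138  0.1271] [-0.489  0.112  0.865] 0.0005726189314475418 2068
px [443.40178571 220.55357143] 112 ((15.45364761352539, 15.426472663879395), (8.486586570739746, 11.970186233520508), 120.87594604492188)
mouth [ 0.6164 -0.0133  0.1256] [ 0.6161 -0.0129  0.1254]
handle 1535 [0.619  0.0769 0.155 ] [ 0.227  0.974 -0.007] -0.023815328934234898 0.02221475997938722
handle axis [0.6208 0.0765 0.1495] [0.227 0.974 0.   ]
R [ 0.633  -0.0171  0.0962] u -0.033296768541744064 z 0.05334731724846238 lean 0.5579883919561005 r 0.06288569831790507
R [ 0.6321 -0.02    0.0954] u -0.03299599265230671 z 0.05418782641871278 lean 0.5469517320782717 r 0.06344332953979973
pin 387 [ 0.4991 -0.2236  0.0819] [ 0.49  -0.231  0.06 ] [ 0.507 -0.221  0.103]
[ 0.49784513 -0.23098216]
```

Rotor is at about -0.03 rad. Next is the pin.

Request:
{"method": "send_rows", "body": {"increments": [[[0.6,0,-5],[0,0,0]],[[1.2,2,-10],[0,0,0]],[[1.8,4,-15],[0,0,0]],[[2.4,6,-20],[0,0,0]],[[2.9,9,-23.8],[0,0,0.01]]]}}

```text
time: 6.05
eef_pos: [0.4936, -0.2346, 0.1734]
eef_rot: [-0.699, 0.704, -0.087, 0.087]
ft_force: [1.2, -0.5, -0.3]
finger_gap: 0.45
```

Request:
{"method": "send_rows", "body": {"increments": [[[0,0,0],[0,0,0]]]}}

```text
time: 6.18
eef_pos: [0.4928, -0.2363, 0.1704]
eef_rot: [-0.7, 0.703, -0.089, 0.087]
ft_force: [-0.5, 0.5, 0.6]
finger_gap: 0.45
```

```bash
python3 - <<'E'
from h import *
from scipy.optimize import least_squares
goal([.4978,-.231,.085],0,1)
from station import *
for n in ('wrist',):
    c=calibration(n);p,d=read_camera(n);cv2.imwrite(f'pics/{n}5.png',p);np.savez(f"{n}5.npz",p=p,d=d,**{k:np.array(v) for k,v in c.items()})
w=load('wrist5');X=cloud(w).reshape(-1,3);gg=w['p'].max(2).ravel()
P=X[(gg<60)&(X[:,2]>.062)&(X[:,2]<.1)&(np.hypot(X[:,0]-.4978,X[:,1]+.231)<.02)]
print(len(P));r=least_squares(lambda p:np.hypot(P[:,0]-p[0],P[:,1]-p[1])-.009,[.4975,-.231],loss='soft_l1',f_scale=.001);print(r.x)
E
```

```text
t 6.17 pos [ 0.4928 -0.2363  0.1704] gap 0.45 F [-0.5  0.5  0.6] q [-0.44  0.37  0.02  1.22 -0.01  1.38]
shift cm [ 0.39 10.44  0.7 ] turn [ 0.006 -0.02  -0.003] goalTCP [ 0.4978 -0.231   0.066 ]
347
[ 0.4979723  -0.23145281]
```

View pics/wrist5.png

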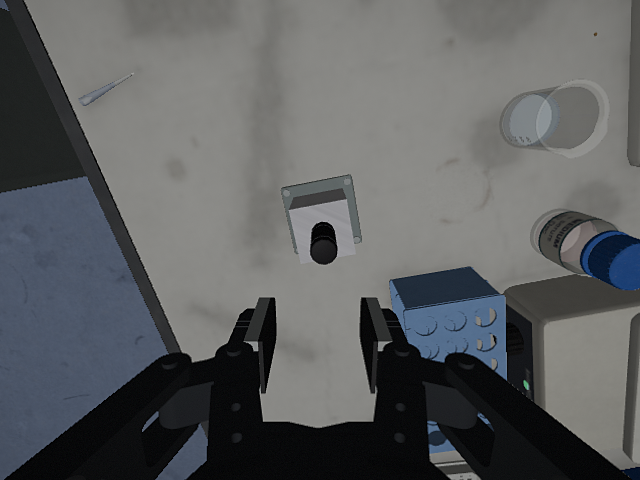

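The pin head is at (323,240), roughly between the fingers. The rack is at (450,330) and out of the way. Descending now.

Request:
{"method": "send_rows", "body": {"increments": [[[0.4,1,0.6],[0,-0.02,0]],[[0.4,4,0.6],[0,-0.02,0]],[[0.4,6,0.6],[0,-0.02,0]],[[0.4,7,0.6],[0,-0.02,0]],[[0.4,7,0.6],[0,-0.02,0]]]}}

```text
time: 6.85
eef_pos: [0.4995, -0.23, 0.1018]
eef_rot: [-0.701, 0.704, -0.08, 0.079]
ft_force: [0.1, 0.1, 0.7]
finger_gap: 0.453
```

```bash
python3 - <<'E'
from h import *
goal([.4979,-.2312,.085],0,1)
E
```

```text
t 6.85 pos [ 0.4995 -0.23    0.1018] gap 0.453 F [0.1 0.1 0.7] q [-0.43  0.43 -0.08  1.06 -0.01  1.37]
shift cm [-0.13  3.58 -0.13] turn [ 0.005  0.004 -0.001] goalTCP [ 0.4979 -0.2312  0.066 ]
```

Request:
{"method": "send_rows", "body": {"increments": [[[-0.1,1.5,-0.1],[0,0,0]],[[-0.1,3,-0.1],[0,0,0]],[[-0.1,3.5,-0.1],[0,0,0]],[[-0.1,3.5,-0.1],[0,0,0]]]}}

```text
time: 7.35
eef_pos: [0.4978, -0.2308, 0.0661]
eef_rot: [-0.701, 0.704, -0.081, 0.079]
ft_force: [0.5, -0.8, 0.2]
finger_gap: 0.447
```

Request:
{"method": "send_rows", "body": {"increments": [[[0,0,0],[0,0,0]],[[0,0,0],[0,0,0]],[[0,0,0],[0,0,0]],[[0,0,0],[0,0,0]]], "gripper": 0, "newtons": 50}}

```text
time: 7.85
eef_pos: [0.4981, -0.2311, 0.0665]
eef_rot: [-0.701, 0.704, -0.081, 0.079]
ft_force: [-0.3, -0.1, 2.0]
finger_gap: 0.199
```

```bash
python3 - <<'E'
from h import *
goal([.4979,-.2312,.085],0,1)
E
```

```text
t 7.85 pos [ 0.4981 -0.2311  0.0665] gap 0.199 F [-0.3 -0.1  2. ] q [-0.43  0.46 -0.13  0.98 -0.01  1.37]
shift cm [-0.02  0.05 -0.02] turn [ 0.005  0.003 -0.001] goalTCP [ 0.4979 -0.2312  0.066 ]
```

Request:
{"method": "send_rows", "body": {"increments": [[[0,-2,0],[0,0,0]],[[0,-6,0],[0,0,0]],[[0,-11,0],[0,0,0]],[[0,-16,0],[0,0,0]],[[0,-20,0],[0,0,0]]]}}

```text
time: 8.48
eef_pos: [0.4986, -0.23, 0.2686]
eef_rot: [-0.701, 0.705, -0.08, 0.08]
ft_force: [0.1, -0.8, -0.8]
finger_gap: 0.198
```

```bash
cat >> h.py <<'E'
MW=np.array([.6163,-.0131,.1255]); ZB=-.5*hd+.866*np.array([0,0,1])
def pre(dist,M=MW,phi=np.pi/6): return goal(M+ZB*(dist+.0795),phi,1)  # dist = tip height above mouth
E
python3 - <<'E'
from h import *
pre(.04)
E
```

```text
t 8.47 pos [ 0.4986 -0.23    0.2686] gap 0.198 F [ 0.1 -0.8 -0.8] q [-0.43  0.33  0.22  1.46 -0.01  1.37]
shift cm [ 1.57  5.47 23.83] turn [ 0.005  0.005 -0.523] goalTCP [ 0.5674 -0.0016  0.2125]
```

Request:
{"method": "send_rows", "body": {"increments": [[[-0.5,-1,5],[0,0,-0.1]],[[-1.5,-1,10],[0,0,-0.22]],[[-2,-1,15],[0,0,-0.34]],[[-2,-1,20],[0,0,-0.45]],[[-2,-1,23.8],[0,0,-0.52]]]}}

```text
time: 9.1
eef_pos: [0.5314, 0.0083, 0.2771]
eef_rot: [-0.657, 0.701, 0.105, 0.258]
ft_force: [0.3, -0.9, -0.7]
finger_gap: 0.196
```

Request:
{"method": "send_rows", "body": {"increments": [[[0,0,0],[0,0,0]],[[0,0,0],[0,0,0]]]}}

```text
time: 9.35
eef_pos: [0.5309, 0.0082, 0.2769]
eef_rot: [-0.657, 0.701, 0.105, 0.257]
ft_force: [0.1, -0.1, -0.7]
finger_gap: 0.2
```

```bash
python3 - <<'E'
from h import *
pre(.04)
from station import *
for n in ('wrist','scene','top'):
    c=calibration(n);p,d=read_camera(n);cv2.imwrite(f'pics/{n}6.png',p);np.savez(f"{n}6.npz",p=p,d=d,**{k:np.array(v) for k,v in c.items()})
E
```

```text
t 9.35 pos [0.5309 0.0082 0.2769] gap 0.2 F [ 0.1 -0.1 -0.7] q [ 0.11 -0.08 -0.37  0.79 -0.17  1.86]
shift cm [ 0.06  7.46 -0.11] turn [ 0.002  0.007 -0.002] goalTCP [ 0.5674 -0.0016  0.2125]
```

View pics/wrist6.png

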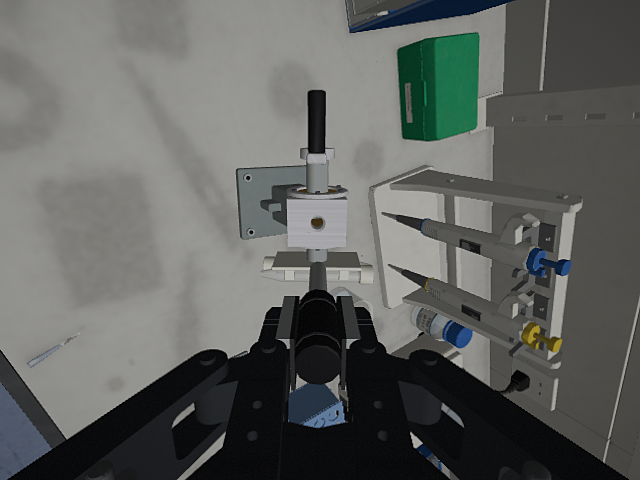

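View pics/scene6.png

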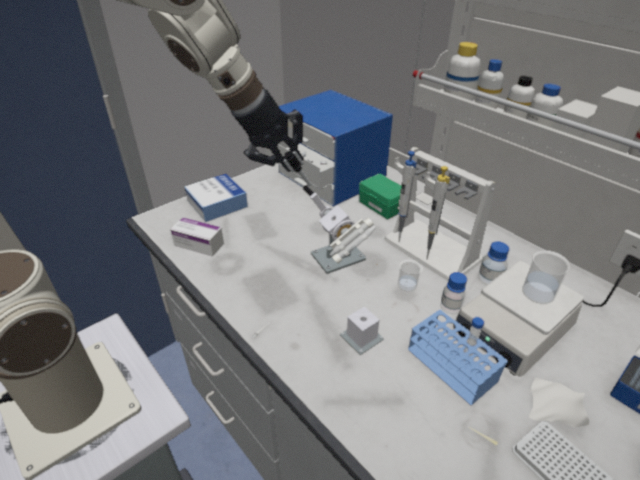

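The hole is at (317,223), and the pin shaft at (317,275) is in line with it across the jaws. I'll measure shaft and hole in the same camera frame.

```bash
cat > meas.py <<'E'
from h import *
from scipy.optimize import least_squares
def meas(name,hole,face):
    w=load(name); X=cloud(w); 
    m=np.zeros((480,640),np.uint8); cv2.fillPoly(m,[np.array(face)],1); cv2.circle(m,tuple(hole),11,0,-1)
    P=X[m>0];P=P[~np.isnan(P).any(1)]
    for _ in range(5):
        c=P.mean(0);V=np.linalg.svd(P-c)[2];n=V[2]*np.sign(V[2][2]);r=(P-c)@n;P=P[np.abs(r)<max(2*np.std(r),.0005)]
    C=-w['R'].T@w['t']
    # hole: dark/brassy ring vs face
    u0,v0=hole; g=w['p'][v0-14:v0+15,u0-14:u0+15].astype(int).mean(2); thr=(np.median(w['p'][m>0])+g.min())/2
    k=cv2.connectedComponentsWithStats((g<thr).astype(np.uint8)); i=1+np.argmax(k[2][1:,4]); px=k[3][i]+[u0-14,v0-14]; st=k[2][i]
    print("hole px",px,st)
    for q in (px,hole):
        uv=cv2.undistortPoints(np.array(q,float).reshape(1,1,2),K(w),w['dist_coeffs']).ravel(); ra=w['R'].T@np.r_[uv,1]
        Mo=C+ra*((c-C)@n)/(ra@n); print("mouth",Mo.round(4),"n",n.round(3),len(P))
    return Mo,n,w,X
E
python3 - <<'E'
from meas import *
Mo,n,w,X=meas("wrist6",(317,223),[[291,203],[345,203],[345,244],[290,244]])
P=X[262:296,300:335].reshape(-1,3); 
# tool frame at pose
from station import robot
o=robot.get_obs();q=o['eef_rot'];R=Rot.from_quat(np.r_[q[1:],q[0]]).as_matrix();p=np.array(o['eef_pos'])
T=(P-p)@R; T=T[(np.abs(T[:,0])<.012)&(np.abs(T[:,2])<.02)]
print(len(T),T.mean(0),T.min(0),T.max(0))
S=T[(T[:,1]>.01)&(T[:,1]<.053)]
print(len(S)); 
f=lambda v:np.hypot(S[:,0]-v[0]-v[2]*S[:,1],S[:,2]-v[1]-v[3]*S[:,1])-.005
r=least_squares(f,[0,0,0,0],loss='soft_l1',f_scale=.001);print("shaft axis in tool x,z at tcp, slopes",r.x.round(4),"std",f(r.x).std())
print("tip tool",(r.x[:2]+r.x[2:]*.0605).round(4)); print("mouth in tool",((Mo-p)@R).round(4),"n in tool",(n@R).round(3))
E
```

```text
hole px [316.8440367  222.82568807] [  8   9  12  11 109]
mouth [ 0.6152 -0.014   0.1248] n [-0.489  0.113  0.865] 1695
mouth [ 0.6153 -0.0142  0.1249] n [-0.489  0.113  0.865] 1695
588 [-0.00050495  0.02709138  0.00573874] [-0.00683306 -0.0003286   0.00126302] [0.00600462 0.05531672 0.01021231]
448
shaft axis in tool x,z at tcp, slopes [-0.0004  0.0005 -0.0034  0.008 ] std 0.00021579888020596127
tip tool [-0.0006  0.001 ]
mouth in tool [-0.0012  0.1751 -0.001 ] n in tool [-0.003 -1.    -0.005]
```

Request:
{"method": "send_rows", "body": {"increments": [[[-0.05,2,-0.2],[0,0,0]],[[-0.05,5,-0.2],[0,0,0]],[[-0.05,8,-0.2],[0,0,0]],[[-0.05,9,-0.2],[0,0,0]],[[-0.05,9,-0.2],[0,0,0]]]}}

```text
time: 10.12
eef_pos: [0.5744, -0.0062, 0.1984]
eef_rot: [-0.656, 0.702, 0.103, 0.258]
ft_force: [-0.1, -0.3, -0.5]
finger_gap: 0.2
```

Request:
{"method": "send_rows", "body": {"increments": [[[0,0,0],[0,0,0]]]}}

```text
time: 10.25
eef_pos: [0.5749, -0.0064, 0.1997]
eef_rot: [-0.656, 0.701, 0.103, 0.259]
ft_force: [0.0, -0.5, 0.4]
finger_gap: 0.193
```

```bash
python3 - <<'E'
from h import *
pre(.0)
from station import *
for n in ('wrist','scene'):
    c=calibration(n);p,d=read_camera(n);cv2.imwrite(f'pics/{n}7.png',p);np.savez(f"{n}7.npz",p=p,d=d,**{k:np.array(v) for k,v in c.items()})
A=cv2.imread('pics/scene7.png')[150:300,270:420];B=cv2.imread('pics/wrist7.png')[190:340,240:390]
cv2.imwrite('pics/c7.png',np.hstack([cv2.resize(A,(400,400),interpolation=2),cv2.resize(B,(400,400),interpolation=2)]))
E
```

```text
t 10.25 pos [ 0.5749 -0.0064  0.1997] gap 0.193 F [ 0.  -0.5  0.4] q [ 0.07  0.07 -0.43  0.57 -0.15  1.83]
shift cm [-0.08  2.47  0.31] turn [ 0.004  0.003 -0.001] goalTCP [ 0.5868 -0.0062  0.1779]
```

View pics/c7.png

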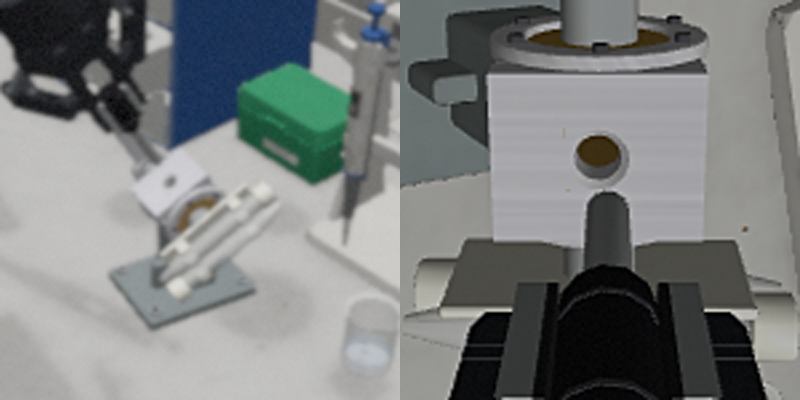

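View pics/wrist7.png

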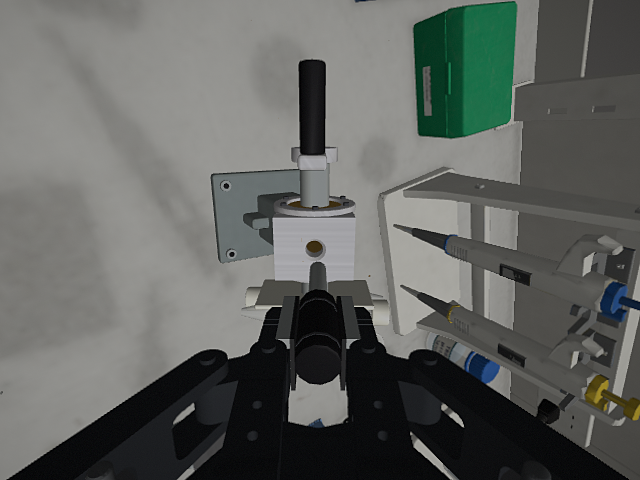

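The hole is at (315,248) and the pin tip at (318,265), so the pin is slightly right of the hole. Measuring again.

```bash
cat >> meas.py <<'E'
def rel(name,hole,face,box):
    Mo,n,w,X=meas(name,hole,face)
    from station import robot
    o=robot.get_obs();q=o['eef_rot'];R=Rot.from_quat(np.r_[q[1:],q[0]]).as_matrix();p=np.array(o['eef_pos'])
    v0,v1,u0,u1=box; T=(X[v0:v1,u0:u1].reshape(-1,3)-p)@R
    S=T[(np.abs(T[:,0])<.009)&(np.abs(T[:,2])<.012)&(T[:,1]>.01)&(T[:,1]<.053)]
    f=lambda v:np.hypot(S[:,0]-v[0]-v[2]*S[:,1],S[:,2]-v[1]-v[3]*S[:,1])-.005
    r=least_squares(f,[0,0,0,0],loss='soft_l1',f_scale=.0005)
    tip=r.x[:2]+r.x[2:]*.0605
    print(len(S),"tip tool",tip.round(4),"slopes",r.x[2:].round(4),"std",f(r.x).std().round(5)); mt=(Mo-p)@R
    print("mouth in tool",mt.round(4),"n",(n@R).round(3)," need x,z (mm):",((mt[[0,2]]-tip)*1e3).round(2),"dist mm",(mt[1]-.0605)*1e3)
E
python3 - <<'E'
from meas import *
rel("wrist7",(315,248),[[275,218],[354,218],[354,278],[275,278]],(262,296,300,335))
E
```

```text
hole px [314.29767442 248.38139535] [  5   7  17  16 215]
mouth [ 0.6154 -0.0135  0.1249] n [-0.487  0.112  0.866] 3894
mouth [ 0.6159 -0.0134  0.1251] n [-0.487  0.112  0.866] 3894
446 tip tool [ 0.0004 -0.0003] slopes [-0.0028  0.0051] std 0.00023
mouth in tool [-0.0012  0.0855  0.0028] n [-0.001 -1.    -0.006]  need x,z (mm): [-1.64  3.06] dist mm 24.9900932457595
```

Request:
{"method": "send_rows", "body": {"increments": [[[-0.16,0.5,0.3],[0,0,0]],[[-0.16,1.2,0.3],[0,0,0]],[[-0.16,1.5,0.3],[0,0,0]],[[-0.16,1.5,0.3],[0,0,0]]]}}

```text
time: 10.85
eef_pos: [0.5812, -0.0048, 0.1853]
eef_rot: [-0.656, 0.701, 0.103, 0.259]
ft_force: [-0.5, -0.5, -0.2]
finger_gap: 0.193
```

```bash
python3 - <<'E'
from h import *
pre(.0)
from station import *
for n in ('wrist','scene'):
    c=calibration(n);p,d=read_camera(n);cv2.imwrite(f'pics/{n}8.png',p);np.savez(f"{n}8.npz",p=p,d=d,**{k:np.array(v) for k,v in c.items()})
A=cv2.imread('pics/scene8.png')[150:300,270:420];B=cv2.imread('pics/wrist8.png')[190:340,240:390]
cv2.imwrite('pics/c8.png',np.hstack([cv2.resize(A,(400,400),interpolation=2),cv2.resize(B,(400,400),interpolation=2)]))
E
```

```text
t 10.85 pos [ 0.5812 -0.0048  0.1853] gap 0.193 F [-0.5 -0.5 -0.2] q [ 0.07  0.1  -0.44  0.53 -0.15  1.83]
shift cm [ 0.13  0.93 -0.01] turn [ 0.004  0.003 -0.002] goalTCP [ 0.5868 -0.0062  0.1779]
```

View pics/c8.png

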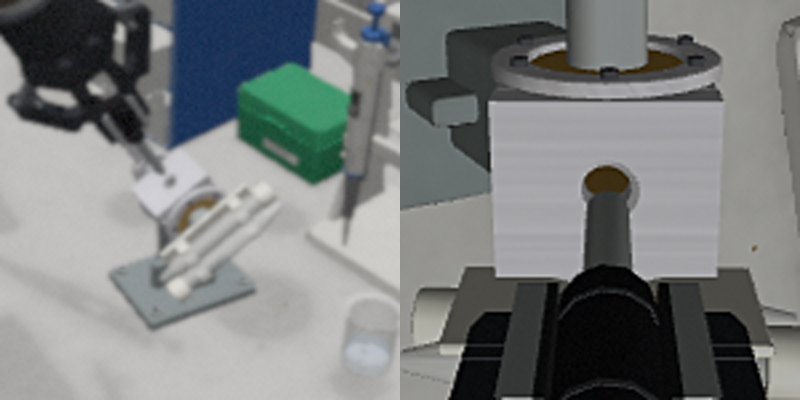

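```bash
python3 - <<'E'
from meas import *
rel("wrist8",(319,260),[[276,230],[360,230],[359,290],[276,290]],(255,296,300,335))
E
```

```text
hole px [317.46551724 263.54022989] [  4   6  18  23 348]
mouth [ 0.615  -0.0157  0.1249] n [-0.486  0.111  0.867] 4168
mouth [ 0.6164 -0.0135  0.1254] n [-0.486  0.111  0.867] 4168
444 tip tool [-0.0001 -0.0002] slopes [-0.0034  0.0031] std 0.00023
mouth in tool [ 0.001   0.0704 -0.0002] n [ 0.    -1.    -0.007]  need x,z (mm): [ 1.11 -0.03] dist mm 9.914533129419963
```

Request:
{"method": "send_rows", "body": {"increments": [[[0.08,0.4,0],[0,0,0]],[[0.08,0.8,0],[0,0,0]],[[0.08,1.2,0],[0,0,0]],[[0.08,1.6,0],[0,0,0]],[[0.08,1.9,0],[0,0,0]]]}}

```text
time: 11.58
eef_pos: [0.591, -0.0074, 0.1692]
eef_rot: [-0.656, 0.702, 0.103, 0.259]
ft_force: [-0.3, -0.5, -0.2]
finger_gap: 0.192
```

```bash
python3 - <<'E'
from h import *
pre(-.052,MW)
from station import *
for n in ('wrist',):
    c=calibration(n);p,d=read_camera(n);cv2.imwrite(f'pics/{n}9.png',p[190:390,220:420].repeat(3,0).repeat(3,1))
E
```

```text
t 11.57 pos [ 0.591  -0.0074  0.1692] gap 0.192 F [-0.3 -0.5 -0.2] q [ 0.06  0.13 -0.45  0.49 -0.15  1.82]
shift cm [0.07 4.23 0.04] turn [ 0.005  0.003 -0.002] goalTCP [ 0.6122 -0.0121  0.1329]
```

View pics/wrist9.png

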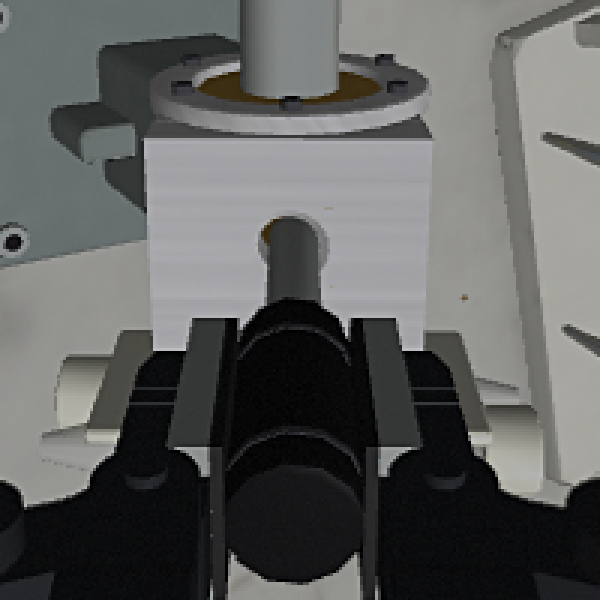

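The shaft at (296,250 in the crop) has entered the hole at (293,245), with almost no force. Pushing on.

Request:
{"method": "send_rows", "body": {"increments": [[[-0.03,0.5,0],[0,0,0]],[[-0.03,1.0,0],[0,0,0]],[[-0.03,1.5,0],[0,0,0]],[[-0.03,2.0,0],[0,0,0]],[[-0.03,2.4,0],[0,0,0]]]}}

```text
time: 12.25
eef_pos: [0.6026, -0.0102, 0.1476]
eef_rot: [-0.656, 0.702, 0.103, 0.258]
ft_force: [-0.2, 0.6, -0.2]
finger_gap: 0.195
```

```bash
python3 - <<'E'
from h import *
pre(-.052,MW)
E
```

```text
t 12.25 pos [ 0.6026 -0.0102  0.1476] gap 0.195 F [-0.2  0.6 -0.2] q [ 0.06  0.18 -0.46  0.43 -0.15  1.82]
shift cm [0.11 1.76 0.03] turn [ 0.005  0.003 -0.002] goalTCP [ 0.6122 -0.0121  0.1329]
```

Request:
{"method": "send_rows", "body": {"increments": [[[0,0.4,0],[0,0,0]],[[0,0.8,0],[0,0,0]],[[0,1.2,0],[0,0,0]],[[0,1.5,0],[0,0,0]]]}}

```text
time: 12.75
eef_pos: [0.61, -0.0119, 0.1344]
eef_rot: [-0.656, 0.702, 0.103, 0.258]
ft_force: [0.6, 0.2, -0.5]
finger_gap: 0.194
```

```bash
python3 - <<'E'
from h import *
pre(-.052,MW)
E
```

```text
t 12.75 pos [ 0.61   -0.0119  0.1344] gap 0.194 F [ 0.6  0.2 -0.5] q [ 0.05  0.21 -0.46  0.4  -0.14  1.81]
shift cm [0.11 0.24 0.03] turn [ 0.005  0.003 -0.002] goalTCP [ 0.6122 -0.0121  0.1329]
```

Request:
{"method": "send_rows", "body": {"increments": [[[0,0.15,0],[0,0,0]],[[0,0.25,0],[0,0,0]],[[0,0.35,0],[0,0,0]],[[0,0.4,0],[0,0,0]]]}}

```text
time: 13.25
eef_pos: [0.6116, -0.0124, 0.1325]
eef_rot: [-0.656, 0.702, 0.104, 0.259]
ft_force: [-12.7, 1.0, 13.6]
finger_gap: 0.197
```

```bash
python3 - <<'E'
from h import *
pre(-.052,MW)
from station import *
p,d=read_camera('wrist');cv2.imwrite('pics/w10.png',p[190:390,220:420].repeat(3,0).repeat(3,1))
E
```

```text
t 13.25 pos [ 0.6116 -0.0124  0.1325] gap 0.197 F [-12.7   1.   13.6] q [ 0.05  0.22 -0.46  0.39 -0.14  1.81]
shift cm [ 0.06 -0.01  0.04] turn [ 0.005  0.003 -0.001] goalTCP [ 0.6122 -0.0121  0.1329]
```

View pics/w10.png

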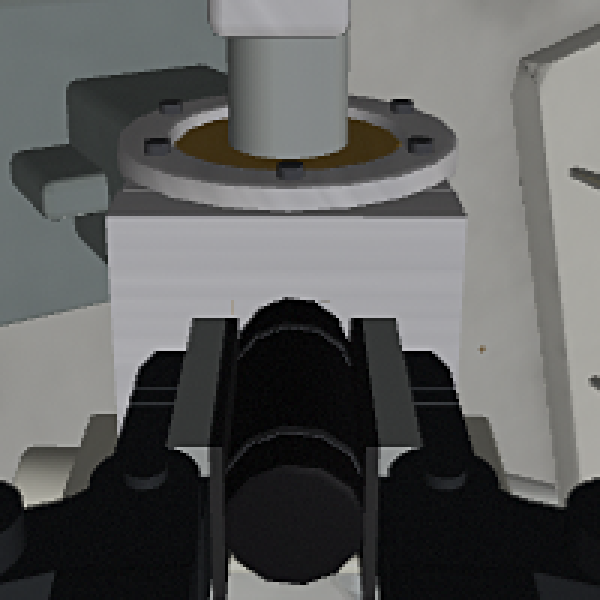

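The head (295,310 in the crop) sits on the housing face, with about 18 N contact along the pin. The depth of 52 mm matches fully home. Releasing and backing out along the pin.

Request:
{"method": "send_rows", "body": {"increments": [[[0,-0.1,0],[0,0,0]],[[0,-0.1,0],[0,0,0]],[[0,-0.1,0],[0,0,0]],[[0,-0.1,0],[0,0,0]]], "gripper": 55}}

```text
time: 13.8
eef_pos: [0.6111, -0.0123, 0.1331]
eef_rot: [-0.656, 0.702, 0.103, 0.259]
ft_force: [0.4, 0.6, -0.9]
finger_gap: 0.551
```

Request:
{"method": "send_rows", "body": {"increments": [[[0,-1,0],[0,0,0]],[[0,-3,0],[0,0,0]],[[0,-6,0],[0,0,0]],[[0,-10,0],[0,0,0]],[[0,-14,0],[0,0,0]]]}}

```text
time: 14.42
eef_pos: [0.5423, 0.0044, 0.2558]
eef_rot: [-0.656, 0.701, 0.103, 0.259]
ft_force: [-0.0, 0.6, 0.6]
finger_gap: 0.547
```

Request:
{"method": "send_rows", "body": {"increments": [[[0,0,0],[0,0,0]]]}}

```text
time: 14.55
eef_pos: [0.5434, 0.0049, 0.2605]
eef_rot: [-0.656, 0.7, 0.106, 0.261]
ft_force: [0.4, 0.4, 0.5]
finger_gap: 0.55
```

```bash
python3 - <<'E'
from h import *
pre(-.052,MW)
from station import *
for n in ('wrist','scene'):
    c=calibration(n);p,d=read_camera(n);cv2.imwrite(f'pics/{n}11.png',p);np.savez(f"{n}11.npz",p=p,d=d,**{k:np.array(v) for k,v in c.items()})
A=cv2.imread('pics/scene11.png')[150:300,270:420];B=cv2.imread('pics/wrist11.png')[100:300,220:420]
cv2.imwrite('pics/c11.png',np.hstack([cv2.resize(A,(400,400),interpolation=2),cv2.resize(B,(400,400),interpolation=2)]))
E
```

```text
t 14.55 pos [0.5434 0.0049 0.2605] gap 0.55 F [0.4 0.4 0.5] q [ 0.1  -0.05 -0.39  0.73 -0.17  1.86]
shift cm [-0.33 14.59 -0.05] turn [0.002 0.003 0.006] goalTCP [ 0.6122 -0.0121  0.1329]
```

View pics/c11.png

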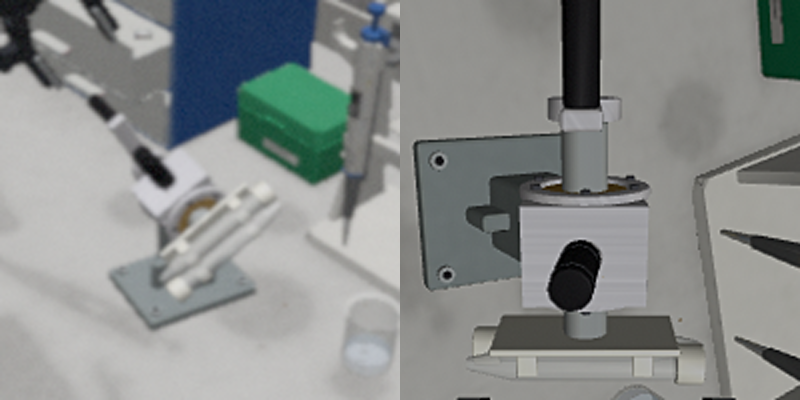

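View pics/scene11.png

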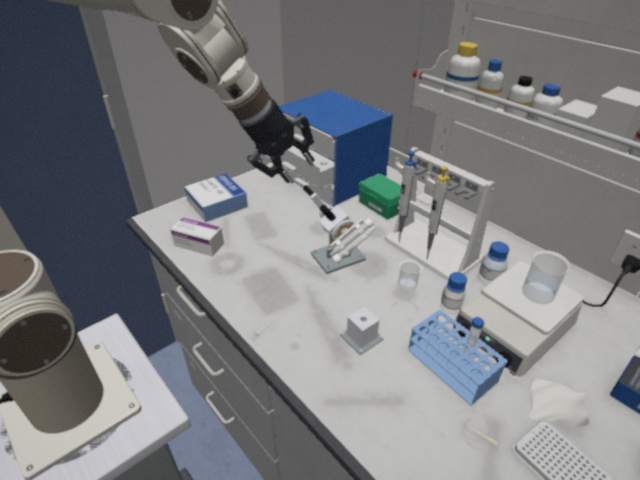

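The pin is in, but its head looks slightly skewed in the wrist crop. I'll measure its axis and depth.

```bash
python3 - <<'E'
from h import *
from scipy.optimize import least_squares
w=load('wrist11');X=cloud(w)[200:270,280:335].reshape(-1,3);g=w['p'][200:270,280:335].max(2).ravel()
B=np.column_stack([np.cross(a,ZB),a,ZB]); Q=(X-MW)@B
S=Q[(g<75)&(np.hypot(Q[:,0],Q[:,1])<.03)&(Q[:,2]>.003)&(Q[:,2]<.06)]
print(len(S),S.min(0),S.max(0))
side=S[S[:,2]<.042]
def f(v):
    d=np.array([v[2],v[3],1]);d/=np.linalg.norm(d); e=side-[v[0],v[1],0]; return np.linalg.norm(e-np.outer(e@d,d),axis=1)-.009
r=least_squares(f,[0,0,0,0],loss='soft_l1',f_scale=.0005); print("base xy",r.x[:2].round(4),"slopes x,y",r.x[2:].round(3),"angle",np.hypot(*r.x[2:]),"std",f(r.x).std())
d=np.r_[r.x[2:],1];d/=np.linalg.norm(d); al=(S-[r.x[0],r.x[1],0])@d; print("head top along axis (seated = 0.046)",np.percentile(al,[90,97,99]).round(4), "low",np.percentile(al,[1,3]).round(4))
# handle
Xh=cloud(w)[60:155,295:330].reshape(-1,3);gh=w['p'][60:155,295:330].max(2).ravel();P=(Xh-(MW-.034*ZB))@B;P=P[(gh<70)&(P[:,1]>.06)&(P[:,1]<.12)&(P[:,2]>.03)]
r2=least_squares(lambda v:np.hypot(P[:,0]-v[0],P[:,2]-v[1])-.007,[0,.063],loss='soft_l1',f_scale=.0005);print("rotor",np.arctan2(*r2.x),np.hypot(*r2.x),len(P))
s0=load('scene0');s1=load('scene11')
X0=cloud(s0);X1=cloud(s1)
for nm,(v0,v1,u0,u1) in dict(flask=(258,295,395,422),carton=(215,255,168,226),bottle=(270,310,440,470)).items():
    print(nm,"mean abs pixel change",np.abs(s0['p'][v0:v1,u0:u1].astype(int)-s1['p'][v0:v1,u0:u1]).mean())
E
```

```text
676 [-0.01446312 -0.01045344  0.00302738] [0.00505526 0.0078003  0.04821152]
base xy [-0.003  -0.0017] slopes x,y [-0.075 -0.004] angle 0.07514225319334404 std 0.0002057914344663919
head top along axis (seated = 0.046) [0.0468 0.0473 0.0477] low [0.0045 0.0067]
rotor -0.03195172542653066 0.06290457640044975 1293
flask mean abs pixel change 3.3863863863863863
carton mean abs pixel change 3.236637931034483
bottle mean abs pixel change 3.2041666666666666
```

Request:
{"method": "send_rows", "body": {"increments": [[[0,0,0],[0,0,0]],[[0,-1,0],[0,0,0]],[[0,-2,0],[0,0,0]],[[0,-2,0],[0,0,0]],[[0,-2,0],[0,0,0]]]}}

```text
time: 15.28
eef_pos: [0.5327, 0.0069, 0.2741]
eef_rot: [-0.656, 0.701, 0.104, 0.259]
ft_force: [0.2, 0.1, -0.6]
finger_gap: 0.55
```

Request:
{"method": "send_rows", "body": {"increments": [[[0,0,0],[0,0,0]],[[0,0,0],[0,0,0]],[[0,0,0],[0,0,0]]]}}

```text
time: 15.65
eef_pos: [0.5326, 0.0068, 0.2739]
eef_rot: [-0.656, 0.701, 0.104, 0.259]
ft_force: [-0.7, -0.6, -0.5]
finger_gap: 0.55
```

```bash
python3 - <<'E'
from h import *
from scipy.optimize import least_squares
from station import *
for n in ('wrist','scene'):
    c=calibration(n);p,d=read_camera(n);cv2.imwrite(f'pics/{n}12.png',p);np.savez(f"{n}12.npz",p=p,d=d,**{k:np.array(v) for k,v in c.items()})
B=np.column_stack([np.cross(a,ZB),a,ZB])
for n in ('wrist12','scene12','wrist11'):
    w=load(n);Q=(cloud(w).reshape(-1,3)-MW)@B;g=w['p'].max(2).ravel()
    # face plane correction per camera
    fm=(g>110)&(np.abs(Q[:,0])<.02)&(np.abs(Q[:,1])<.025)&(np.abs(Q[:,2])<.006); F=Q[fm]; A=np.c_[F[:,:2],np.ones(len(F))]; k=np.linalg.lstsq(A,F[:,2],rcond=None)[0]
    S=Q[(g<75)&(np.hypot(Q[:,0],Q[:,1])<.025)&(Q[:,2]>.003)&(Q[:,2]<.06)]; side=S[S[:,2]<.042]
    def f(v):
        d=np.array([v[2],v[3],1]);d/=np.linalg.norm(d); e=side-[v[0],v[1],0]; return np.linalg.norm(e-np.outer(e@d,d),axis=1)-.009
    r=least_squares(f,[0,0,0,0],loss='soft_l1',f_scale=.0005);d=np.r_[r.x[2:],1];d/=np.linalg.norm(d);al=(S-[r.x[0],r.x[1],0])@d
    print(n,len(S),"face plane slopes/offset",k.round(4),"base",r.x[:2].round(4),"slopes",r.x[2:].round(3),"top",np.percentile(al,[95,99]).round(4))
E
```

```text
wrist12 595 face plane slopes/offset [-0.0017 -0.0229 -0.0004] base [-0.003  -0.0017] slopes [-0.075 -0.003] top [0.0472 0.0477]
scene12 102 face plane slopes/offset [0.0049 0.0259 0.0006] base [-0.0031 -0.0011] slopes [-0.095 -0.006] top [0.0481 0.0491]
wrist11 676 face plane slopes/offset [-0.0005 -0.0219 -0.0003] base [-0.003  -0.0017] slopes [-0.075 -0.004] top [0.0471 0.0477]
```

View pics/wrist12.png

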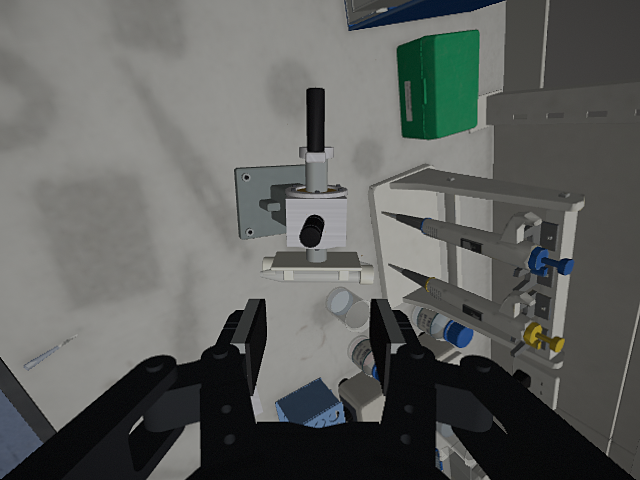

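```bash
python3 -c "
from station import *
print(ticket.sign_off())"
```

```text
the job is handed in; nothing more can be done
None
```

I turned the crank, pushed the lock pin fully home through the housing and bushing, let go, and handed the job in at about 16 s of the 56 s. No verdict was reported.

My last checks, from the camera images:

| Check | Measured | Limit |
|---|---|---|
| Rotor angle | −0.03 rad | within ±0.25 rad |
| Tip below the mouth | about 50 to 51 mm (49 mm at the scene camera's highest reading) | at least 47 mm |
| Pin tilt from the hole, wrist camera | 0.075 rad, unchanged over about 1 s | 0.12 rad |
| Pin tilt, scene camera (coarser, only 102 points) | about 0.095 rad | 0.12 rad |

- **Pin tilt:** the two cameras disagree, and the tilt has the smallest margin of these checks. The pin leans towards the robot because of its play in the hole; 0.075 rad is about what that play allows.
- **Contact:** the pin went in with almost no force until the head met the housing, at about 18 N. The open gripper is backed off along the pin and touches nothing, with a wrist force of about 1 N.
- **Bystanders:** the beaker, carton and bottle look unmoved in the scene image compared with the start. I compared pixels and did not measure their positions.

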